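# Push the parts bin up the ramp and behind the lip

## Robot

A 6-joint arm with a two-finger parallel gripper is mounted at the origin on a cart in front of the work surface, level with it; the furniture and walls round the work are solid. World frame = base frame: x ahead of the robot, y to its left, z up, the work surface at z = 0. Lengths are in m, angles in rad, forces in N, time in s.
With the tool pointing down it reaches from about 0.35 to 0.725 m from the base axis. Payload 4.3 kg.
Tool frame: the origin (TCP) lies midway between the tips of the shut fingers; the grasp point (between the pads) lies 19 mm behind it (ctrl.grip_depth is the distance from the TCP to the grasp point, in m); z points along the fingers, y is the line along which they close (so a half turn about z gives the same grasp; the last joint's range is limited). The gripper opens to 85 mm and grips with 20 to 120 N. Pads are 22 mm wide; open, the fingers measure 114 mm over their backs; the gripper's body (76 mm by 85 mm) begins 54 mm behind the grasp point. The pads swing forward as they close: fully open they stand 13 mm farther back than shut.
Start: joints at [1.049, 0.377, 0.081, 1.274, 0, 1.46], TCP at [0.23, 0.527, 0.231] pointing down, gripper open.
Joint ranges: [-2.72, 2.72], [-0.84, 1.66], [-1.02, 1.22], [-1.77, 2.12], [-1.37, 1.28], [-3.14, 3.14]. Speed limits (rad/s): [2.57, 2.57, 3.14, 3.14, 3.14, 3.14].

## Interface

Orientations are given as a unit quaternion [w, x, y, z].
In Python, from plant import ctrl gives the robot as it stands.
- The arm moves only by the tool play_rows, never from a script. Its argument "series" is text: rows parted by semicolons, each of 5 numbers parted by spaces: the shift along the tool's x, y, z in m, then the turn about the tool's z in degrees, then the opening, from 0 (shut) to 1 (fully open). A call has 1 to 5 rows; each row shifts and turns the commanded pose from where the row before left it, along the tool's axes as they then stand; what a row does not reach is not made up. A row lasts 1/10 s, in which the tool goes at most 50 mm and 8.59 degrees, less where a joint would pass 70% of its speed; a pose out of reach is approached as far as the arm can. A call is refused whole if a number of a shift passes 0.05 or a number of a turn 8.59, either way. A call with a gripper value outside its range is refused whole. The fingers move at their own pace and stop on an object; "squeeze" is the grip in N (left out, the last holds). Time passes only in rows, so rows that do not move let the fingers close. It gives the time, the measured TCP pose, the force, the opening and the grip force at its end, in the units of the state.
- ctrl.sense(): the state, without advancing time (a new reading comes with each control period).
- ctrl.read_camera(name): name is "scene" or "top"; returns a dict with "img" (400x640x3 uint8, blue, green, red), "range_z" (400x640 float32, m along the optical axis (not along the pixel's ray), 0 where there is no reading), "camera_matrix" (3x3 intrinsics, pixels), "rvec" (rotation vector, rad) and "tvec" (3), from world to camera coordinates, as OpenCV has them. Camera axes: x right, y down, z forward; pixel columns grow to the right and rows downward; lengths in m; the calibration is good to about 2 mm. A picture is of the moment at which its call begins.
- ctrl.close_job(): hands the job in; it is judged then, once.
The state is a dict: "clock": time; "joint_pos": joint angles; "dq": joint speeds; "tau": joint torques, N m; "position": TCP position; "ee_rot": TCP orientation; "wrist_force": force on the tool from outside, world axes, zero at the start; "ft_torque": the same for the moment, N m; "width": finger opening in m; "grip_force": force on a finger pad.
Only numpy, scipy, OpenCV 4.12 (cv2) and the standard library are available. Lean on these libraries where they do the work, as an engineer would, in place of code of your own. Each camera call takes 0.05 s, during which the arm holds its last target. There are 200 camera calls.

## Task

Push the open parts bin up the ramp of the metal bin stand until its trailing edge drops behind the lip at the top and the whole bin sits flat on the seat. Slide it, do not lift it; keep the two parts in it, and leave the marker and the tape roll where they are.

Things in the scene. Friction and masses are not known exactly. Their poses are not given: they have to be found in the camera images.
- bin_stand: Bare sheet-metal stand fixed on the bench. Origin: on the bench, middle of the ramp's foot; x points (level) up the ramp, z up. Ramp: z 0 at x 0 to z 34 mm at x 137 (14 degrees). Channel between side guides 108 mm wide (y -54 to 54); guides about 12 mm above the ramp. Two flared lead-ins, 14 mm high, widen the mouth to about 127 mm at x -40 mm.
- stand_crest (a point): Middle of the crest of the ramp (stand frame x 137, z 34 mm), which is the top edge of the lip: on the far side it drops 10 mm straight down to the seat. The bin takes some 4 to 20 N to push up, and tips forward over the crest by itself once its middle is well past it.
- stand_seat (a point): Centre of the level seat (stand frame x 203, z 24 mm), 132 mm long from the lip (x 137) to the back stop (x 269, top z 54 mm); side guides 22 mm above it. A seated bin is 12 mm shorter than the seat. Outside, 3 mm high foot flanges reach y -81 and 81 mm.
- parts_bin: Loose open grey plastic bin, 120 (x) x 100 (y) x 42 mm high, walls 4 mm, flat outside faces, a pale paper label on its -x end; about 0.45 kg with contents. Origin: centre of its underside. It stands in front of the ramp, +x end towards it, up to 30 mm off the ramp's centre line and 17 degrees askew. Too wide for the gripper: push it.
- ground_block: Grey steel block 20 x 45 x 20 mm lying loose in the bin. Origin: centre of its underside.
- printed_tube: Pale printed plastic tube with flanges, 24 x 70 x 25 mm, lying loose in the bin. Origin: centre of its underside.
- red_marker: Bystander: red and grey marker pen, 133 mm long, lying on the bench on the robot's side of the stand. Origin: middle of its underside.
- tape_roll: Bystander: roll of masking tape, 94 mm across, 19 mm high, lying flat at the left of the bench. Origin: centre of its underside.
There are look-alikes about, which are no part of the job. Leave any red look-alike of the printed_tube alone.

How it is judged:
By the outcome, as a careful person would: the job done as asked, in the order asked, and still so for the second after the job is handed in, with the robot touching nothing.
It also fails if it takes over 69 s, if anything falls off the work surface, if the arm or the gripper's body presses on something with over 40 N, if the wrist force passes 120 N, or if a joint passes its speed limit or range.

## Working session

There is one attempt and no reset: what is moved stays moved. The work goes in short steps, Python scripts to look and compute and a tool call to move; the robot and the scene stay as the last step left them, time stands still between calls to the robot, and variables do not carry over. Pictures are saved under pics/ and viewed, at most 10 in all, crops included, and the job is handed in when it is done.

Besides the shell and the picture viewer there is one more tool, called after "Request:" by a JSON object that holds its "op" and its "data". play_rows: Moves the arm, as the interface text tells. Its arguments: {"type":"object","properties":{"series":{"type":"string"},"squeeze":{"type":"number"}},"required":["series"]}

```bash
mkdir -p pics
cat > h.py <<'E'
import numpy as np, cv2
from plant import ctrl
def cam(n):
    c=ctrl.read_camera(n); c['R']=cv2.Rodrigues(np.array(c['rvec'],float))[0]; c['t']=np.array(c['tvec'],float).reshape(3); c['K']=np.array(c['camera_matrix']); return c
def cloud(c):
    d=c['range_z']; v,u=np.indices(d.shape); K=c['K']
    p=np.stack([(u-K[0,2])/K[0,0]*d,(v-K[1,2])/K[1,1]*d,d],-1)
    w=(p-c['t'])@c['R']; w[d==0]=np.nan; return w
def proj(c,P):
    return cv2.projectPoints(np.array(P,float),np.array(c['rvec'],float),c['t'],c['K'],None)[0][:,0]
E
python3 - <<'E'
from h import *
for n in('top','scene'):
    c=cam(n); cv2.imwrite(f'pics/{n}0.png',c['img']); np.save(f'{n}0.npy',cloud(c))
    print(n,-c['R'].T@c['t'])
print(ctrl.sense())
E
```

```text
top [ 0.24459949 -0.0432265   1.1864869 ]
scene [ 0.08614512 -0.64075517  0.83416198]
{'clock': 0.1, 'joint_pos': array([1.04870246e+00, 3.78027232e-01, 7.97735883e-02, 1.27439857e+00,
       2.46054549e-05, 1.46050389e+00]), 'dq': array([-8.60597211e-04, -8.48019603e-04,  1.96816718e-03,  2.26081143e-04,
        9.35925414e-04,  7.75689167e-05]), 'tau': array([ 8.88551585e-04, -4.64694250e+01,  2.70581585e+01,  1.20255497e-02,
       -1.65925449e-04,  8.91373929e-06]), 'position': array([0.22984141, 0.5264305 , 0.23043851]), 'ee_rot': array([-3.00237788e-04,  2.04448855e-01,  9.78876808e-01, -8.78116993e-04]), 'wrist_force': array([ 0.68745618,  0.38426048, -0.52853072]), 'ft_torque': array([-0.00352856,  0.01208652, -0.0092187 ]), 'grip_force': 0.0, 'width': 0.0854660798097281}
```

View pics/top0.png

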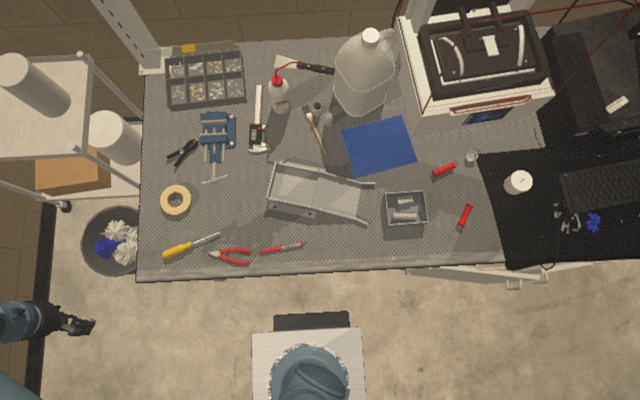

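View pics/scene0.png

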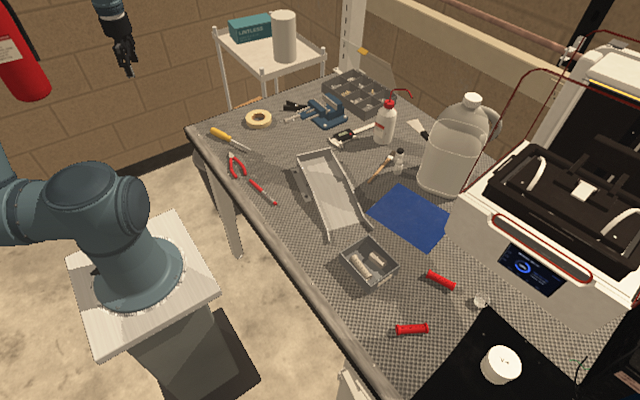

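The top view shows the bin at about px (405,208) and the stand from its mouth (370,200) to its back stop (272,190), with the marker at (281,247) and the tape at (175,200). The ramp climbs towards world +y. The red tubes are look-alikes.

Run:
```python
from h import *
c=cam('top'); im=c['img']; w=cloud(c); 
cv2.imwrite('pics/topz.png',cv2.resize(im[150:260,255:445],None,fx=4,fy=4,interpolation=cv2.INTER_CUBIC))
z=w[...,2]
print('bench z',np.nanmedian(z[210:240,220:260]))
m=np.zeros(z.shape,bool); m[180:235,378:435]=1
b=m&(z>.02)&(z<.06)
p=w[b]; r=cv2.minAreaRect(p[:,:2].astype(np.float32)); print('bin',r, 'rim z',np.percentile(p[:,2],[50,90,98]), b.sum())
rim=m&(z>.035)&(z<.06); print('rim',cv2.minAreaRect(w[rim][:,:2].astype(np.float32)),cv2.boxPoints(cv2.minAreaRect(w[rim][:,:2].astype(np.float32))))
for v in range(160,225,4): print(v,' '.join('%3.0f'%(1000*x) for x in z[v,260:380:4]))
# marker
hsv=cv2.cvtColor(im,cv2.COLOR_BGR2HSV)
```

```text
bench z -0.0010112247079183561
bin ((0.4900352358818054, -0.3184097409248352), (0.10047990828752518, 0.1224779412150383), 1.2863188982009888) rim z [0.02921884 0.04265387 0.04487304] 606
rim ((0.49008917808532715, -0.3184085190296173), (0.10037199407815933, 0.1224779412150383), 1.2863188982009888) [[ 0.4385411  -0.2583116 ]
 [ 0.44129056 -0.38075867]
 [ 0.54163724 -0.37850544]
 [ 0.5388878  -0.25605837]]
160  -0  -2  -1  -1   3 nan  -0  -2   0  -2  -2  -0  -5   2  -6  -1  -7  -3   3  -1  -3  -1  -1   1   0   3   2  -4   0   0
164  -4  -2  -2  -0  47  42  42  44   3   1   2   1   0  -3  -2  -1  -1  -3  -1  -2  -3   1  -3   3   2   4   4   4   0   1
168  -1  -0  -0  -2  23  19  19  21  23  37  41  42  49   6   4   3   1   1  -1   2   1   0   5   1   1  -3   2   1   2   0
172  -1  -1   3  53  28  22  21  24  23  25  24  22  19  22  35  38  35   1   0  -1   1   2  -2   4  -0   0  -1  -2   5  -1
176  -7  -4  -0  53  25  23  18  22  26  23  26  21  24  26  22  36  28  27  26  32  28  -0   3  -1   4   1  -3  -3  -1  -2
180  -3   2  -1  43  26  17  22  23  23  22  25  23  23  22  26  31  29 
[... 715 characters left out ...]
  47  43  23  30  26  27  25  22  19  13  12  10   5   2  -0  -0   0   0  -4  -1
208   0  -1   3  -2   7   0   1   2   6  -0   3  13  23  41  44  38  21  23  18  14  11   9   6  -0   3  -0   1  -1  -0  -5
212  -3   2  -2  -0   1  -3  -4   1   3  -1   2   6   4   3  -1  -2   1  24  25  26  12   9   3  -5   0   0  -2  -1   4   3
216   0  -1  -1  -2  -4   2  -4   0  -2  -2  -1  -2   4   5 nan   6   4  -5  -3  -1   5  19  14   2  -1  -1  -0  -0   2  -3
220  -2  -1   2   1  -1  -0  -1  -2  -4  -5  -2  -1   0  -6  -3   4  -2   0  -3  -2  -0   0   1   2   0  11   0  -1  -2  -0
224  -1  -4  -1   2  -3   1   2  -5  -1   1  -3  -1  -3   1  -3  -1   3  -4   0   1   1   2  -1  -1  -1  -1  -0   0  -1  -2
```

View pics/topz.png

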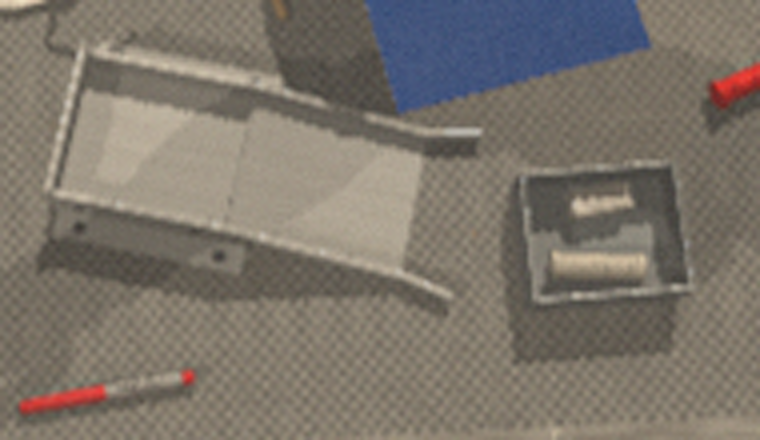

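```bash
cat >> h.py <<'E'
def ray(c,uv,z):
    uv=np.array(uv,float); q=np.c_[uv,np.ones(len(uv))]@np.linalg.inv(c['K']).T@c['R']
    o=-c['R'].T@c['t']; return (o+q*((np.array(z)-o[2])/q[:,2])[:,None])[:,:2]
def kabsch(A,B):
    A=np.array(A,float);a=A-A.mean(0);b=B-B.mean(0)
    th=np.arctan2((a[:,0]*b[:,1]-a[:,1]*b[:,0]).sum(),(a*b).sum())
    R=np.array([[np.cos(th),-np.sin(th)],[np.sin(th),np.cos(th)]]); t=B.mean(0)-R@A.mean(0)
    return th,R,t,B-(A@R.T+t)
E
python3 - <<'E'
from h import *
c=cam('top')
full=lambda P:np.array(P,float)/4+[254.6,149.6]
# stand: foot corners, crest corners, backstop top outer corners
px=full([(423,150),(403,268),(250,110),(230,225),(82,48),(50,192)])
m=np.array([(0,-54),(0,54),(137,-54),(137,54),(270,-56),(270,56)])/1000
W=ray(c,px,[0,0,.034,.034,.054,.054]);print(W)
th,R,t,e=kabsch(m,W); print('stand yaw',np.degrees(th),t,(e*1000).round(1))
bp=ray(c,full([(518,173),(536,304),(672,163),(692,291)]),[.042]*4);print(bp)
th2,R2,t2,e2=kabsch(np.array([(60,-50),(60,50),(-60,-50),(-60,50)])/1000,bp); print('bin yaw',np.degrees(th2),t2,(e2*1000).round(1))
print('bin in stand',R.T@(t2-t),np.degrees(th2-th))
w=cloud(c);z=w[...,2]
def P(sel):  # all stand pts in stand frame
    return (w[sel][:,:2]-t)@R
s=np.zeros(z.shape,bool); s[155:225,262:378]=1
q=P(s&(z>.038)&(z<.060)); 
for lo in range(150,290,20):
    k=(q[:,0]>lo/1e3)&(q[:,0]<lo/1e3+.02); y=q[k,1]*1000; print(lo,k.sum(),y[y<0].mean().round(1) if (y<0).any() else 0,y[y>0].mean().round(1) if (y>0).any() else 0)
print('seat target',R@[.203,0]+t)
E
```

```text
[[ 0.56985546 -0.19287265]
 [ 0.47667267 -0.17014727]
 [ 0.59949847 -0.05884126]
 [ 0.51010175 -0.03890793]
 [ 0.64942153  0.06618607]
 [ 0.53800006  0.09346575]]
stand yaw 75.23450042577579 [ 0.52268184 -0.18137277] [[ -5.    2.3]
 [  6.2  -2.5]
 [-10.3   3.8]
 [  4.7  -3.8]
 [  3.8   0.7]
 [  0.7  -0.5]]
[[ 0.53649346 -0.25758113]
 [ 0.43600781 -0.2617555 ]
 [ 0.5378811  -0.37413202]
 [ 0.43943385 -0.37790604]]
bin yaw 91.64407959885482 [ 0.48745406 -0.31784367] [[ 0.8 -1.1]
 [ 0.3 -2.5]
 [-1.3  2.3]
 [ 0.2  1.3]]
bin in stand [-0.14094251 -0.00071701] 16.40957917307903
150 31 -60.7 53.0
170 34 -60.7 52.8
190 30 -61.1 52.6
210 32 -61.3 52.2
230 30 -61.4 52.3
250 45 -46.3 44.3
270 89 -32.9 28.1
seat target [0.57441913 0.01492357]
```

Run:
```python
from h import *
w=np.load('top0.npy');z=w[...,2]
th=np.radians(74.9);t=np.array([.5265,-.1823])
R=np.array([[np.cos(th),-np.sin(th)],[np.sin(th),np.cos(th)]])
s=np.zeros(z.shape,bool); s[155:225,262:378]=1
q=np.c_[(w[s][:,:2]-t)@R,z[s]]*1000
for n in(-1,1):
    k=(q[:,2]>38)&(q[:,0]>140)&(q[:,0]<255)&(q[:,1]*n>48)&(abs(q[:,1])<68); f=np.polyfit(q[k,0],q[k,1],1); print(n,k.sum(),'deg',np.degrees(f[0]),'y@137',np.polyval(f,137))
k=(q[:,2]>45)&(abs(q[:,1])<40)&(q[:,0]>240); f=np.polyfit(q[k,1],q[k,0],1); print('stop',np.degrees(f[0]),f[1],k.sum())
k=(abs(q[:,1])<40)&(q[:,0]>20)&(q[:,0]<120); print('ramp z=a x+b',np.polyfit(q[k,0],q[k,2],1))
# plan: pre-push tool pose, stand (-250,0)
s0=ctrl.sense(); 
for x in(-250,-215): print(x,R@[x/1e3,0]+t, 'from tcp',R@[x/1e3,0]+t-s0['position'][:2])
```

```text
-1 95 deg -0.2531462199527612 y@137 -55.79052568326707
1 87 deg -0.22305862405698548 y@137 58.062942970812315
stop 0.5131078615048871 272.1660107122833 62
ramp z=a x+b [ 0.2470032  -0.82419892]
-250 [ 0.46137387 -0.42366816] from tcp [ 0.23142482 -0.95024566]
-215 [ 0.47049153 -0.38987662] from tcp [ 0.24054248 -0.91645412]
```

Request:
{"op": "play_rows", "data": {"series": "0 0 0 8.5 0.6; 0 0 0 8.5 0.6; 0 0 0 8.5 0.6; 0 0 0 8.5 0.6; 0 0 0 8.5 0.6"}}

```text
clock: 0.7
position: [0.2301, 0.5268, 0.231]
ee_rot: [0.0, 0.548, 0.837, -0.0]
wrist_force: [-0.4, 0.6, -0.2]
width: 0.0515
grip_force: 0.0
```

Request:
{"op": "play_rows", "data": {"series": "0 0 0 8.5 0.6; 0 0 0 8.5 0.6; 0 0 0 8.5 0.6; 0 0 0 8.5 0.6; 0 0 0 5.2 0.6"}}

```text
clock: 1.2
position: [0.2301, 0.5268, 0.231]
ee_rot: [0.0, 0.796, 0.605, -0.0]
wrist_force: [0.0, -0.6, 1.3]
width: 0.0514
grip_force: 0.0
```

```bash
cat >> h.py <<'E'
TH=np.radians(74.65);O=np.array([.5255,-.182]);RS=np.array([[np.cos(TH),-np.sin(TH)],[np.sin(TH),np.cos(TH)]])
def st():
    s=ctrl.sense(); p=s['position']; q=s['ee_rot']; w,x,y,z=q
    yaw=np.degrees(np.arctan2(2*(x*y+w*z),1-2*(y*y+z*z)))
    f=s['wrist_force']; print('t %.1f'%s['clock'],'tcp',p.round(4),'stand mm',(RS.T@(p[:2]-O)*1000).round(1),'yaw %.2f'%yaw,'tilt',(1-2*(x*x+y*y)).round(4),'F stand',(RS.T@f[:2]).round(1),f[2].round(1),'w',s['width'].round(4),'j',s['joint_pos'].round(2))
E
python3 -c "from h import *;st()"
```

```text
Traceback (most recent call last):
  File "h.py", line 23, in st
    f=s['wrist_force']; print('t %.1f'%s['clock'],'tcp',p.round(4),'stand mm',(RS.T@(p[:2]-O)*1000).round(1),'yaw %.2f'%yaw,'tilt',(1-2*(x*x+y*y)).round(4),'F stand',(RS.T@f[:2]).round(1),f[2].round(1),'w',s['width'].round(4),'j',s['joint_pos'].round(2))
                                                                                                                                                                                                              ^^^^^^^^^^^^^^^^
AttributeError: 'float' object has no attribute 'round'
```

Request:
{"op": "play_rows", "data": {"series": "-0.04 0.04 0 0 0.6; -0.04 0.04 0 0 0.6; -0.04 0.04 0 0 0.6; -0.04 0.04 0 0 0.6; -0.04 0.04 0 0 0.6"}}

```text
clock: 1.7
position: [0.3545, 0.308, 0.2313]
ee_rot: [0.0, 0.795, 0.607, 0.0]
wrist_force: [0.2, -0.7, -0.0]
width: 0.0512
grip_force: 0.0
```

Request:
{"op": "play_rows", "data": {"series": "-0.04 0.04 0 0 0.6; -0.04 0.04 0 0 0.6; -0.04 0.04 0 0 0.6; -0.048 0.014 0 0 0.6; -0.048 0.014 0 0 0.6"}}

```text
clock: 2.2
position: [0.4304, 0.0775, 0.2312]
ee_rot: [0.0, 0.795, 0.607, 0.0]
wrist_force: [1.1, -0.6, 0.1]
width: 0.051
grip_force: 0.0
```

Request:
{"op": "play_rows", "data": {"series": "-0.048 0.014 0 0 0.6; -0.048 0.014 0 0 0.6; -0.048 0.014 0 0 0.6; -0.048 0.014 0 0 0.6; -0.048 0.014 0 0 0.6"}}

```text
clock: 2.7
position: [0.4338, -0.1724, 0.2313]
ee_rot: [0.0, 0.795, 0.607, 0.0]
wrist_force: [1.0, 0.7, 0.2]
width: 0.0511
grip_force: 0.0
```

Request:
{"op": "play_rows", "data": {"series": "-0.048 0.014 0 0 0.6; -0.048 0.014 0 0 0.6; -0.048 0.014 0 0 0.6; -0.01 0 0 0 0.6; 0 0 0 0 0.6"}}

```text
clock: 3.2
position: [0.4336, -0.3315, 0.2306]
ee_rot: [-0.001, 0.796, 0.605, 0.0]
wrist_force: [-0.2, 0.6, 0.0]
width: 0.0513
grip_force: 0.0
```

```bash
sed -i "s/s\['width'\].round(4)/round(s['width'],4)/" h.py; python3 -c "from h import *;st()"
```

```text
t 3.2 tcp [ 0.4336 -0.3315  0.2306] stand mm [-168.5   49.1] yaw 74.53 tilt -1.0 F stand [0.5 0.3] 0.0 w 0.0513 j [-0.77  0.32 -0.01  1.25  0.    1.07]
```

Request:
{"op": "play_rows", "data": {"series": "-0.04 0.02 0 0 0.6; -0.042 0.029 0 0 0.6; 0 0 0.04 0 0.6; 0 0 0.04 0 0.6; 0 0 0.04 0 0.6"}}

```text
clock: 3.7
position: [0.4604, -0.4196, 0.1104]
ee_rot: [0.0, 0.794, 0.607, 0.0]
wrist_force: [-0.2, -0.1, -1.5]
width: 0.0514
grip_force: 0.0
```

Request:
{"op": "play_rows", "data": {"series": "0 0 0.04 0 0.6; 0 0 0.02 0 0.6; 0 0 0 0 0.6"}}

```text
clock: 4.0
position: [0.4576, -0.4162, 0.0476]
ee_rot: [-0.004, 0.794, 0.608, -0.0]
wrist_force: [-0.4, 1.2, -0.2]
width: 0.0512
grip_force: 0.0
```

```bash
python3 -c "
from h import *;st()
c=cam('top'); cv2.imwrite('pics/t2.png',cv2.resize(c['img'][150:260,300:470],None,fx=4,fy=4,interpolation=cv2.INTER_CUBIC))"
```

```text
t 4.0 tcp [ 0.4576 -0.4162  0.0476] stand mm [-243.8    3.5] yaw 74.83 tilt -1.0 F stand [1.  0.7] -0.2 w 0.0512 j [-0.84  0.58 -0.09  0.91  0.    0.99]
```

View pics/t2.png

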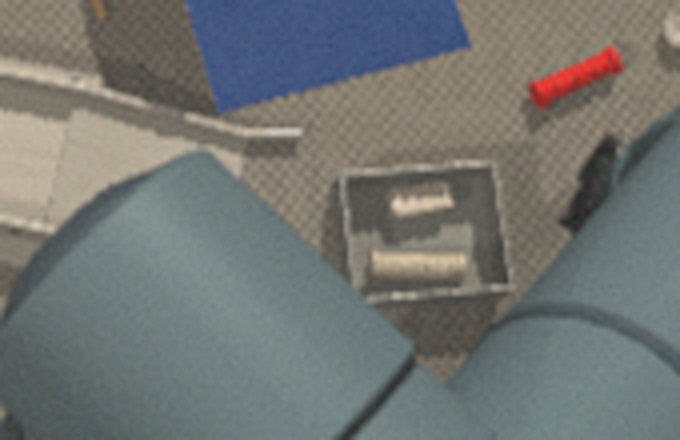

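The gripper (dark, px (595,185)) stands behind the bin's trailing end at px (500,230), and the parts are in place. Next I lower the gripper.

Request:
{"op": "play_rows", "data": {"series": "0 0.003 0.015 0 0.6; 0 0 0.012 0 0.6; 0 0 0.006 0 0.6; 0 0 0 0 0.6"}}

```text
clock: 4.45
position: [0.4618, -0.4212, 0.0173]
ee_rot: [-0.001, 0.795, 0.607, -0.0]
wrist_force: [-1.0, -0.4, -0.5]
width: 0.0512
grip_force: 0.0
```

```bash
python3 -c "
from h import *;st()"
```

```text
t 4.5 tcp [ 0.4618 -0.4212  0.0173] stand mm [-247.5   -1.9] yaw 74.71 tilt -1.0 F stand [-0.6  0.8] -0.5 w 0.0512 j [-0.84  0.62 -0.11  0.85  0.    1.  ]
```

Request:
{"op": "play_rows", "data": {"series": "0.008 -0.003 0 0 0.6; 0.008 0 0 0 0.6; 0.008 0 0 0 0.6; 0.006 0 0 0 0.6; 0.006 0 0 0 0.6"}}

```text
clock: 4.95
position: [0.4691, -0.3865, 0.0188]
ee_rot: [0.001, 0.795, 0.607, -0.001]
wrist_force: [-2.5, -2.7, 0.9]
width: 0.0511
grip_force: 1.6
```

Request:
{"op": "play_rows", "data": {"series": "0.006 0 0 0 0.6; 0.006 0 0 0 0.6; 0.006 0 0 0 0.6; 0.006 0 0 0 0.6; 0 0 0 0 0.6"}}

```text
clock: 5.45
position: [0.4758, -0.3623, 0.0184]
ee_rot: [-0.0, 0.795, 0.607, 0.001]
wrist_force: [-0.9, -1.9, 1.0]
width: 0.0513
grip_force: 0.9
```

```bash
python3 -c "
from h import *;st()
c=cam('scene'); 
cv2.imwrite('pics/s2.png',cv2.resize(c['img'][140:300,280:480],None,fx=3,fy=3,interpolation=cv2.INTER_CUBIC))"
```

```text
t 5.5 tcp [ 0.4758 -0.3623  0.0184] stand mm [-187.     0.2] yaw 74.75 tilt -1.0 F stand [-2.1  0.3] 1.0 w 0.0513 j [-0.76  0.57 -0.2   0.81  0.    1.08]
```

View pics/s2.png

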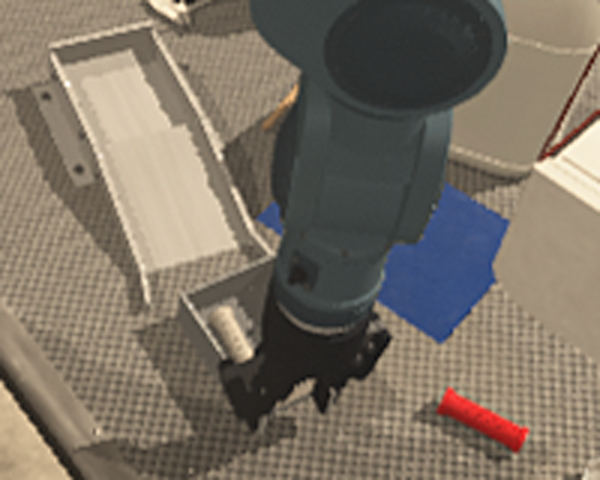

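The bin (px (230,310)) lies in front of the fingers and looks nearly square to the mouth at (150,300)–(270,255). I check this by numbers.

```bash
cat >> h.py <<'E'
def rim(n,lo=-220,hi=-20):
    c=cam(n); w=cloud(c); q=np.concatenate([(w[...,:2]-O)@RS,w[...,2:]],-1).reshape(-1,3)*1000
    k=(q[:,0]>lo)&(q[:,0]<hi)&(abs(q[:,1])<80)&(q[:,2]>30)&(q[:,2]<46); q=q[k]
    return c,q
E
python3 - <<'E'
from h import *
for n in('scene','top'):
    c,q=rim(n)
    # left side wall (y>30) and front (max x per y bin)
    for a in range(-180,-40,15):
        k=(q[:,0]>a)&(q[:,0]<a+15); y=q[k,1]
        if k.sum()>3: print(n,'x',a,'y %.0f %.0f'%(y.min(),y.max()),k.sum())
    for a in range(-60,60,15):
        k=(q[:,1]>a)&(q[:,1]<a+15); x=q[k,0]
        if k.sum()>3: print(n,'y',a,'x max %.0f'%x.max(),k.sum())
E
```

```text
scene x -180 y -26 20 6
scene x -135 y 35 39 12
scene x -120 y 35 41 14
scene x -105 y 38 43 12
scene x -90 y 40 44 12
scene x -75 y 19 47 30
scene x -60 y -51 44 80
scene y -60 x max -48 5
scene y -45 x max -47 20
scene y -30 x max -51 46
scene y -15 x max -52 14
scene y 0 x max -54 16
scene y 15 x max -56 21
scene y 30 x max -58 95
scene y 45 x max -60 6
top x -180 y -39 -16 13
top x -165 y -69 -25 34
top x -150 y -67 33 18
top x -135 y -66 36 22
top x -120 y -64 38 22
top x -105 y -61 40 23
top x -90 y -60 42 22
top x -75 y -57 44 21
top x -60 y -55 44 65
top y -60 x max -44 57
top y -45 x max -46 17
top y -30 x max -47 22
top y -15 x max -49 10
top y 0 x max -51 11
top y 15 x max -54 9
top y 30 x max -55 67
```

Request:
{"op": "play_rows", "data": {"series": "0.005 -0.001 0 0 0.6; 0.005 -0.001 0 0 0.6; 0.005 -0.001 0 0 0.6; 0.005 -0.001 0 0 0.6; 0 0 0 0 0.6"}}

```text
clock: 6.1
position: [0.4737, -0.3432, 0.0179]
ee_rot: [-0.001, 0.795, 0.607, -0.003]
wrist_force: [-8.8, -5.7, 2.3]
width: 0.051
grip_force: 4.0
```

```bash
cat >> h.py <<'E'
def chk(lo,hi):
    st(); c,q=rim('top',lo,hi)
    for a in range(lo,hi,15):
        k=(q[:,0]>a)&(q[:,0]<a+15); y=q[k,1]
        if k.sum()>3: print('x',a,'y %.0f %.0f'%(y.min(),y.max()),k.sum())
    for a in range(-60,60,15):
        k=(q[:,1]>a)&(q[:,1]<a+15); x=q[k,0]
        if k.sum()>3: print('y',a,'x max %.0f'%x.max(),k.sum())
E
python3 -c "from h import *;chk(-200,0)"
```

```text
t 6.1 tcp [ 0.4737 -0.3432  0.0179] stand mm [-169.2    7.3] yaw 74.69 tilt -1.0 F stand [-7.8  7. ] 2.3 w 0.051 j [-0.73  0.55 -0.23  0.79 -0.01  1.11]
x -155 y -64 -43 21
x -140 y -65 -60 12
x -125 y -63 35 18
x -110 y -64 36 22
x -95 y -64 37 20
x -80 y -64 36 22
x -65 y -63 37 20
x -50 y -63 37 65
y -60 x max -37 36
y -45 x max -37 9
y -30 x max -38 8
y -15 x max -38 9
y 0 x max -38 8
y 15 x max -38 7
y 30 x max -38 54
```

Request:
{"op": "play_rows", "data": {"series": "-0.01 0 0 0 0.6; -0.015 0 0 0 0.6; 0 0 -0.03 0 0.6; 0 0 -0.04 0 0.6; 0 0.03 0 0 0.6"}}

```text
clock: 6.65
position: [0.4997, -0.3773, 0.094]
ee_rot: [0.003, 0.796, 0.606, 0.001]
wrist_force: [1.9, -0.8, 1.0]
width: 0.0516
grip_force: 0.0
```

Request:
{"op": "play_rows", "data": {"series": "0.02 0.035 0 0 0.6; 0.035 0.035 0 0 0.6; 0.04 0.03 0 0 0.6; 0 0 0 0 0.6; 0 0 0 0 0.6"}}

```text
clock: 7.15
position: [0.6215, -0.309, 0.0877]
ee_rot: [-0.0, 0.794, 0.608, 0.0]
wrist_force: [-0.2, -0.1, -0.2]
width: 0.0511
grip_force: 0.0
```

```bash
python3 -c "from h import *;chk(-200,0)"
```

```text
t 7.2 tcp [ 0.6215 -0.309   0.0877] stand mm [ -97.  -126.2] yaw 74.83 tilt -1.0 F stand [-0.2  0.2] -0.2 w 0.0511 j [-0.55  0.69  0.22  1.1   0.    1.28]
```

```bash
python3 -c "
from h import *
w=np.load('top0.npy').reshape(-1,3)
k=(abs(w[:,0]-.64)<.04)&(abs(w[:,1]+.31)<.04); print(k.sum(),np.percentile(w[k,2],[5,50,95,100]))
c,q=rim('scene',-200,0)
for a in range(-170,-20,15):
    k=(q[:,0]>a)&(q[:,0]<a+15); y=q[k,1]
    if k.sum()>3: print('x',a,'y %.0f %.0f'%(y.min(),y.max()),k.sum())
"
```

```text
603 [-0.00341327  0.00038386  0.00435277  0.00792901]
x -170 y -61 38 116
x -155 y -62 39 29
x -140 y -62 39 24
x -125 y -61 39 29
x -110 y -60 39 28
x -95 y -60 39 25
x -80 y -62 39 23
x -65 y -61 39 25
x -50 y -61 39 105
```

Request:
{"op": "play_rows", "data": {"series": "0 0 0.03 0 0.6; 0 0 0.025 0 0.6; 0 0 0.012 0 0.6; 0 0 0 0 0.6; 0 0 0 0 0.6"}}

```text
clock: 7.75
position: [0.6203, -0.3104, 0.0221]
ee_rot: [0.0, 0.795, 0.606, 0.0]
wrist_force: [0.3, 0.1, 0.3]
width: 0.0512
grip_force: 0.0
```

Request:
{"op": "play_rows", "data": {"series": "0 -0.01 0 0 0.6; 0 -0.008 0 0 0.6; 0 -0.007 0 0 0.6; 0 -0.007 0 0 0.6; 0 0 0 0 0.6"}}

```text
clock: 8.25
position: [0.5899, -0.3016, 0.0224]
ee_rot: [0.001, 0.795, 0.607, 0.0]
wrist_force: [1.6, -0.3, 0.6]
width: 0.0516
grip_force: 0.8
```

```bash
cat >> h.py <<'E'
def ys():
    st();c,q=rim('scene',-200,0)
    for a in range(-170,-20,15):
        k=(q[:,0]>a)&(q[:,0]<a+15); y=q[k,1]
        if k.sum()>3: print('x',a,'y %.0f %.0f'%(y.min(),y.max()),k.sum())
E
python3 -c "from h import *; ys()"
```

```text
t 8.2 tcp [ 0.5899 -0.3016  0.0224] stand mm [-98.3 -93.8] yaw 74.69 tilt -1.0 F stand [ 0.1 -1.6] 0.6 w 0.0516 j [-0.57  0.67  0.01  0.91 -0.    1.27]
x -170 y -52 46 110
x -155 y -54 47 31
x -140 y -54 47 29
x -125 y -65 47 34
x -110 y -60 47 41
x -95 y -51 48 23
x -80 y -51 47 22
x -65 y -54 47 22
x -50 y -53 47 111
```

Request:
{"op": "play_rows", "data": {"series": "0 -0.003 0 0 0.6; 0 0.012 0 0 0.6; 0 0.015 0 0 0.6; 0 0 -0.035 0 0.6; 0 0 -0.035 0 0.6"}}

```text
clock: 8.8
position: [0.6108, -0.3062, 0.0894]
ee_rot: [-0.003, 0.795, 0.607, -0.001]
wrist_force: [-0.0, -0.7, -0.2]
width: 0.0513
grip_force: 0.0
```

Request:
{"op": "play_rows", "data": {"series": "-0.04 -0.02 0 0 0.6; -0.04 -0.04 0 0 0.6; -0.03 -0.04 0 0 0.6; 0 -0.01 0 0 0.6; 0 0 0 0 0.6"}}

```text
clock: 9.3
position: [0.4809, -0.3806, 0.0906]
ee_rot: [-0.002, 0.796, 0.606, -0.0]
wrist_force: [1.0, -0.4, 0.5]
width: 0.0508
grip_force: 0.0
```

```bash
python3 -c "from h import *; ys()"
```

```text
t 9.3 tcp [ 0.4809 -0.3806  0.0906] stand mm [-203.3   -9.5] yaw 74.56 tilt -1.0 F stand [-0.1 -1. ] 0.5 w 0.0508 j [-0.77  0.53 -0.05  0.99  0.    1.07]
x -170 y -51 49 51
x -155 y 41 49 13
x -140 y 45 49 15
x -125 y 45 49 11
x -110 y -47 50 16
x -95 y -50 49 25
x -80 y -50 49 24
x -65 y -51 49 27
x -50 y -52 49 109
```

Request:
{"op": "play_rows", "data": {"series": "0 -0.009 0.03 0 0.6; 0 0 0.03 0 0.6; 0 0 0.013 0 0.6; 0.01 0 0 0 0.6; 0.01 0 0 0 0.6"}}

```text
clock: 9.85
position: [0.4813, -0.3589, 0.0187]
ee_rot: [0.0, 0.795, 0.607, 0.0]
wrist_force: [0.8, -0.4, 0.9]
width: 0.0511
grip_force: 0.0
```

Request:
{"op": "play_rows", "data": {"series": "0.008 0 0 0 0.6; 0.008 0 0 0 0.6; 0.008 0 0 0 0.6; 0.008 0 0 0 0.6; 0.008 0 0 0 0.6"}}

```text
clock: 10.35
position: [0.4916, -0.3227, 0.0198]
ee_rot: [0.002, 0.795, 0.606, -0.001]
wrist_force: [-1.5, -5.5, 3.4]
width: 0.0511
grip_force: 2.7
```

```bash
python3 -c "from h import *; ys()"
```

```text
t 10.3 tcp [ 0.4916 -0.3227  0.0198] stand mm [-144.7   -4.6] yaw 74.66 tilt -1.0 F stand [-5.7 -0. ] 3.4 w 0.0511 j [-0.69  0.55 -0.23  0.79 -0.    1.15]
x -170 y -35 29 18
x -155 y -43 36 34
x -140 y -30 49 41
x -125 y 45 49 15
x -110 y 45 49 12
x -95 y 46 49 10
x -80 y 45 49 9
x -65 y 45 49 11
x -50 y 45 49 15
x -35 y -37 49 26
```

Request:
{"op": "play_rows", "data": {"series": "0.009 0 0 0 0.6; 0.009 0 0 0 0.6; 0.009 0 0 0 0.6; 0.009 0 0 0 0.6; 0.009 0 0 0 0.6"}}

```text
clock: 10.9
position: [0.5031, -0.2796, 0.0194]
ee_rot: [0.002, 0.795, 0.606, -0.001]
wrist_force: [-2.4, -6.0, 2.6]
width: 0.051
grip_force: 3.3
```

Request:
{"op": "play_rows", "data": {"series": "0.009 0 0 0 0.6; 0.009 0 0 0 0.6; 0.009 0 0 0 0.6; 0.009 0 0 0 0.6; 0.009 0 0 0 0.6"}}

```text
clock: 11.4
position: [0.5146, -0.2353, 0.0189]
ee_rot: [0.001, 0.795, 0.606, -0.001]
wrist_force: [-0.3, -4.9, 0.5]
width: 0.0512
grip_force: 2.7
```

```bash
python3 -c "
from h import *; st()
c=cam('scene'); 
cv2.imwrite('pics/s3.png',cv2.resize(c['img'][130:280,270:450],None,fx=3,fy=3,interpolation=cv2.INTER_CUBIC))"
```

```text
t 11.4 tcp [ 0.5146 -0.2353  0.0189] stand mm [-54.3  -3.6] yaw 74.64 tilt -1.0 F stand [-4.8 -1. ] 0.5 w 0.0512 j [-0.54  0.51 -0.3   0.76 -0.    1.3 ]
```

View pics/s3.png

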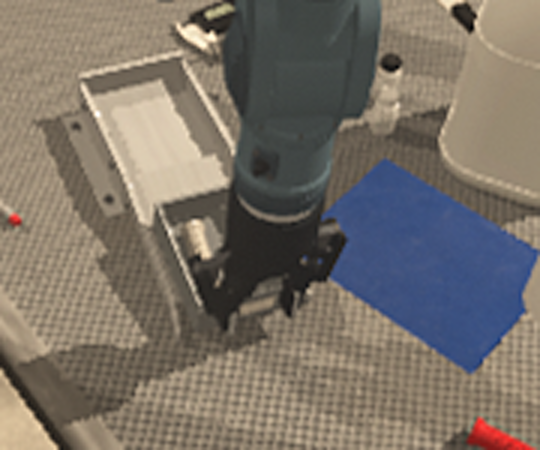

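The bin's front is in the channel, its top corner at about px (165,210) beside the left guide. It runs true at about 5 N, so I go on.

Request:
{"op": "play_rows", "data": {"series": "0.009 0 0 0 0.6; 0.009 0 0 0 0.6; 0.009 0 0 0 0.6; 0.009 0 -0.001 0 0.6; 0.009 0 -0.002 0 0.6"}}

```text
clock: 11.95
position: [0.5259, -0.191, 0.0213]
ee_rot: [0.0, 0.795, 0.607, -0.001]
wrist_force: [-1.2, -5.7, 0.3]
width: 0.0515
grip_force: 3.0
```

Request:
{"op": "play_rows", "data": {"series": "0.009 0 -0.0022 0 0.6; 0.009 0 -0.0022 0 0.6; 0.009 0 -0.0022 0 0.6; 0.009 0 -0.0022 0 0.6; 0.009 0 -0.0022 0 0.6"}}

```text
clock: 12.45
position: [0.5378, -0.1476, 0.0325]
ee_rot: [0.0, 0.795, 0.607, -0.001]
wrist_force: [-1.9, -5.9, 0.6]
width: 0.0514
grip_force: 3.2
```

```bash
python3 -c "
from h import *; st()
c=cam('scene'); w=cloud(c)
q=np.concatenate([(w[...,:2]-O)@RS,w[...,2:]],-1).reshape(-1,3)*1000
for a in range(20,200,15):
    k=(q[:,0]>a)&(q[:,0]<a+15)&(abs(q[:,1]-47)<6)
    if k.sum()>3: print('left wall x',a,np.percentile(q[k,2],[50,95]).round(),k.sum())
"
```

```text
t 12.4 tcp [ 0.5378 -0.1476  0.0325] stand mm [36.4 -2.7] yaw 74.68 tilt -1.0 F stand [-6.2  0.2] 0.6 w 0.0514 j [-0.38  0.48 -0.3   0.79 -0.    1.46]
left wall x 20 [333. 562.] 205
left wall x 35 [330. 562.] 105
left wall x 50 [ 32. 360.] 65
left wall x 65 [29. 58.] 41
left wall x 80 [32. 63.] 35
left wall x 95 [43. 67.] 36
left wall x 110 [48. 71.] 31
left wall x 125 [52. 75.] 34
left wall x 140 [57. 79.] 23
left wall x 155 [60. 80.] 26
left wall x 170 [22. 23.] 4
left wall x 185 [20. 25.] 10
```

Request:
{"op": "play_rows", "data": {"series": "0.007 0 -0.0005 0 0.6; 0.006 0 -0.0005 0 0.6; 0.005 0 0 0 0.6; 0.005 0 0 0 0.6; 0.005 0 0 0 0.6"}}

```text
clock: 13.0
position: [0.5448, -0.1304, 0.0367]
ee_rot: [0.008, 0.796, 0.605, -0.008]
wrist_force: [-15.2, -33.9, 23.7]
width: 0.0514
grip_force: 18.3
```

```bash
cat >> h.py <<'E'
def wall():
    st(); c=cam('scene'); w=cloud(c)
    q=np.concatenate([(w[...,:2]-O)@RS,w[...,2:]],-1).reshape(-1,3)*1000
    for a in range(50,275,15):
        k=(q[:,0]>a)&(q[:,0]<a+15)&(abs(q[:,1]-45)<6)&(q[:,2]<110)
        if k.sum()>3: print('left wall x',a,np.percentile(q[k,2],[50,95]).round(),k.sum())
    return c
E
python3 -c "from h import *;wall()"
```

```text
t 13.0 tcp [ 0.5448 -0.1304  0.0367] stand mm [54.8 -5. ] yaw 74.44 tilt -0.9997 F stand [-36.8   5.6] 23.7 w 0.0514 j [-0.34  0.48 -0.29  0.79 -0.02  1.51]
left wall x 50 [11. 56.] 36
left wall x 65 [24. 60.] 56
left wall x 80 [31. 63.] 42
left wall x 95 [43. 68.] 37
left wall x 110 [46. 72.] 34
left wall x 125 [59. 75.] 23
left wall x 140 [57. 78.] 29
left wall x 155 [56. 81.] 29
left wall x 170 [66. 84.] 31
left wall x 185 [22. 36.] 9
left wall x 200 [22. 24.] 10
left wall x 215 [20. 23.] 9
left wall x 230 [21. 24.] 13
left wall x 245 [21. 23.] 12
left wall x 260 [38. 51.] 34
```

The bin hangs on rim friction because I stopped climbing with it (F 37 N, up-component 24 N). I back off and climb along the slope.

Request:
{"op": "play_rows", "data": {"series": "-0.01 0 0 0 0.6; -0.005 0 -0.003 0 0.6; 0 0 0 0 0.6"}}

```text
clock: 13.35
position: [0.5412, -0.1342, 0.0362]
ee_rot: [-0.001, 0.795, 0.607, 0.001]
wrist_force: [-0.3, -0.0, -0.6]
width: 0.0512
grip_force: 0.0
```

```bash
python3 -c "from h import *;st()"
```

```text
t 13.3 tcp [ 0.5412 -0.1342  0.0362] stand mm [50.2 -2.5] yaw 74.69 tilt -1.0 F stand [-0.1  0.3] -0.6 w 0.0512 j [-0.36  0.48 -0.3   0.8   0.    1.48]
```

Request:
{"op": "play_rows", "data": {"series": "0.005 0 -0.0015 0 0.6; 0.006 0 -0.0018 0 0.6; 0.006 0 -0.0018 0 0.6; 0.006 0 -0.0018 0 0.6"}}

```text
clock: 13.75
position: [0.5461, -0.1156, 0.0437]
ee_rot: [0.002, 0.795, 0.606, -0.004]
wrist_force: [-7.6, -13.3, 8.0]
width: 0.0515
grip_force: 7.9
```

```bash
python3 -c "from h import *;wall()"
```

```text
t 13.8 tcp [ 0.5461 -0.1156  0.0437] stand mm [69.5 -2.3] yaw 74.65 tilt -1.0 F stand [-14.8   3.8] 8.0 w 0.0515 j [-0.32  0.47 -0.28  0.81 -0.01  1.52]
left wall x 50 [ 14. 102.] 45
left wall x 65 [15. 98.] 37
left wall x 80 [31. 64.] 59
left wall x 95 [31. 65.] 34
left wall x 110 [44. 70.] 27
left wall x 125 [54. 75.] 29
left wall x 140 [54. 76.] 30
left wall x 155 [57. 80.] 27
left wall x 170 [57. 83.] 26
left wall x 185 [63. 84.] 33
left wall x 200 [22. 40.] 9
left wall x 215 [21. 24.] 10
left wall x 230 [21. 24.] 12
left wall x 245 [21. 23.] 10
left wall x 260 [37. 52.] 38
```

Request:
{"op": "play_rows", "data": {"series": "0.005 0 -0.0025 0 0.6; 0.005 0 -0.0025 0 0.6; 0.005 0 -0.0025 0 0.6; 0 0 0 0 0.6"}}

```text
clock: 14.2
position: [0.5518, -0.0976, 0.0512]
ee_rot: [0.0, 0.795, 0.607, 0.0]
wrist_force: [-1.0, -2.6, 2.8]
width: 0.0511
grip_force: 1.4
```

```bash
python3 -c "from h import *;wall()"
```

```text
t 14.2 tcp [ 0.5518 -0.0976  0.0512] stand mm [88.4 -3. ] yaw 74.77 tilt -1.0 F stand [-2.7  0.3] 2.8 w 0.0511 j [-0.29  0.47 -0.27  0.83 -0.    1.55]
left wall x 50 [10. 15.] 32
left wall x 65 [ 15. 106.] 36
left wall x 80 [ 19. 105.] 32
left wall x 95 [45. 70.] 65
left wall x 110 [48. 76.] 33
left wall x 125 [52. 73.] 25
left wall x 140 [50. 72.] 30
left wall x 155 [51. 71.] 23
left wall x 170 [46. 70.] 22
left wall x 185 [47. 68.] 25
left wall x 200 [54. 66.] 19
left wall x 215 [37. 62.] 12
left wall x 230 [21. 23.] 10
left wall x 245 [21. 24.] 10
left wall x 260 [36. 52.] 37
```

The bin has tipped over the crest. I push on, lowering slightly.

Request:
{"op": "play_rows", "data": {"series": "0.007 0 0.0015 0 0.6; 0.007 0 0.0015 0 0.6; 0.007 0 0.0015 0 0.6; 0.007 0 0.0015 0 0.6; 0 0 0 0 0.6"}}

```text
clock: 14.75
position: [0.5595, -0.0708, 0.0447]
ee_rot: [0.0, 0.795, 0.607, 0.0]
wrist_force: [0.2, -1.6, 2.9]
width: 0.051
grip_force: 1.3
```

```bash
python3 -c "from h import *;wall()"
```

```text
t 14.8 tcp [ 0.5595 -0.0708  0.0447] stand mm [116.2  -3.3] yaw 74.76 tilt -1.0 F stand [-1.5 -0.7] 2.9 w 0.051 j [-0.24  0.48 -0.27  0.82 -0.    1.6 ]
left wall x 50 [11. 15.] 30
left wall x 65 [14. 18.] 27
left wall x 80 [18. 22.] 27
left wall x 95 [ 25. 104.] 45
left wall x 110 [29. 74.] 35
left wall x 125 [51. 69.] 34
left wall x 140 [49. 71.] 25
left wall x 155 [50. 71.] 24
left wall x 170 [46. 69.] 22
left wall x 185 [51. 69.] 25
left wall x 200 [48. 67.] 18
left wall x 215 [45. 65.] 25
left wall x 230 [53. 64.] 21
left wall x 245 [21. 46.] 6
left wall x 260 [34. 52.] 32
```

Request:
{"op": "play_rows", "data": {"series": "0.005 0 0 0 0.6; 0.005 0 0 0 0.6; 0.005 0 0 0 0.6; 0 0 0 0 0.6"}}

```text
clock: 15.2
position: [0.5625, -0.0554, 0.0442]
ee_rot: [-0.001, 0.795, 0.607, 0.0]
wrist_force: [0.1, 0.5, -0.6]
width: 0.0513
grip_force: 0.0
```

```bash
python3 -c "from h import *;wall()"
```

```text
t 15.2 tcp [ 0.5625 -0.0554  0.0442] stand mm [131.9  -2.1] yaw 74.78 tilt -1.0 F stand [0.5 0.1] -0.6 w 0.0513 j [-0.21  0.48 -0.26  0.82  0.    1.63]
left wall x 50 [10. 15.] 30
left wall x 65 [14. 19.] 27
left wall x 80 [18. 23.] 31
left wall x 95 [23. 27.] 24
left wall x 110 [ 28. 105.] 34
left wall x 125 [30. 98.] 23
left wall x 140 [47. 64.] 42
left wall x 155 [48. 63.] 25
left wall x 170 [50. 63.] 21
left wall x 185 [47. 63.] 15
left wall x 200 [47. 64.] 23
left wall x 215 [51. 63.] 14
left wall x 230 [47. 63.] 23
left wall x 245 [55. 63.] 19
left wall x 260 [37. 52.] 15
```

The bin's top is level at about 64 mm, so it has dropped onto the seat. I retreat and look.

Request:
{"op": "play_rows", "data": {"series": "-0.015 0 0 0 0.6; -0.03 0 0 0 0.6; -0.02 0 -0.04 0 0.6; -0.03 0 -0.05 0 0.6; -0.04 0 -0.05 0 0.6"}}

```text
clock: 15.75
position: [0.53, -0.1756, 0.1683]
ee_rot: [-0.0, 0.795, 0.607, 0.0]
wrist_force: [1.6, -1.0, 0.4]
width: 0.0514
grip_force: 0.0
```

Request:
{"op": "play_rows", "data": {"series": "-0.05 0 -0.02 0 0.6; -0.05 0 0 0 0.6; -0.05 0 0 0 0.6; 0 0 0 0 0.6; 0 0 0 0 0.6"}}

```text
clock: 16.25
position: [0.491, -0.3173, 0.185]
ee_rot: [-0.0, 0.796, 0.605, 0.0]
wrist_force: [0.6, -0.7, 0.5]
width: 0.0512
grip_force: 0.0
```

Run:
```python
from h import *
wall()
for n in('top','scene'):
    c=cam(n)
    i=c['img'][140:270,150:400] if n=='top' else c['img'][90:260,190:400]
    cv2.imwrite(f'pics/{n}f.png',cv2.resize(i,None,fx=3,fy=3,interpolation=cv2.INTER_CUBIC))
```

```text
t 16.2 tcp [ 0.491  -0.3173  0.185 ] stand mm [-139.6   -2.6] yaw 74.51 tilt -1.0 F stand [-0.5 -0.7] 0.5 w 0.0512 j [-0.68  0.41  0.01  1.17  0.    1.16]
left wall x 50 [10. 14.] 27
left wall x 65 [14. 18.] 27
left wall x 80 [18. 21.] 27
left wall x 95 [22. 26.] 27
left wall x 110 [27. 29.] 19
left wall x 125 [30. 60.] 21
left wall x 140 [45. 64.] 42
left wall x 155 [49. 63.] 24
left wall x 170 [52. 65.] 20
left wall x 185 [45. 63.] 16
left wall x 200 [47. 63.] 22
left wall x 215 [53. 63.] 17
left wall x 230 [44. 63.] 21
left wall x 245 [53. 64.] 18
left wall x 260 [42. 55.] 15
```

View pics/topf.png

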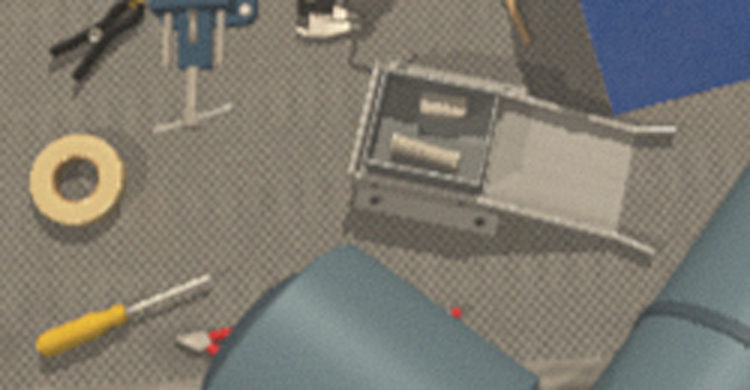

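View pics/scenef.png

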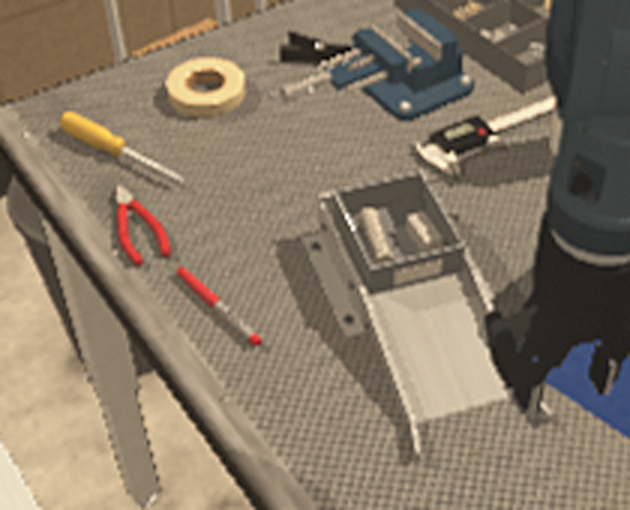

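The bin sits level on the seat behind the lip (scene px (395,225); rim at z 63–65 mm along its whole length) with both parts in it. The marker (220,305) and the tape (205,85) have not moved, and the arm is clear.

```bash
python3 -c "from plant import ctrl;print(ctrl.close_job())"
```

```text
the job is handed in; nothing more can be done
None
```

The job is handed in: the bin was pushed up the ramp and sits flat on the seat behind the lip, with both parts in it and the marker and tape roll where they were; robot time was about 16 s.

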